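# Draw the bowl arm out by one hole

### The job

The steel bowl stands on the end of a telescopic arm whose square tube is locked by a sprung snap button. Press the button in, draw the tube out away from its stand until the button pops right out again in the next hole, so that the bowl stands further out over the grey tub, and let go. Do it gently: never force the tube against the button, keep the bowl standing in its dish, and leave the other things on the counter where they are.

Things in the scene. Friction and masses are not known exactly. Their poses are not given: they have to be found in the camera images.
- stand: fixed dark steel stand of the telescopic arm. Origin on the counter straight below the button; its y axis (level) is the way the tube draws out, its x axis the way the button points out of the tube, z up. The arm's axis (inner bar and tube) runs along y 95 mm above the counter
- post (a point): middle of the top of the stand's post, 117 mm above the counter and 165 mm behind the button (stand's -y); post and foot lie 110 to 220 mm behind the button, foot 120 mm wide
- tube (a joint): how far the aluminium tube is drawn out along the stand's +y, m: 0 at the start, first hole on the button. Locked it has 1 mm play each way; unlocked it slides with 3 to 5 N of friction. Two 14 mm square holes at mid height in the 2 mm wall of its +x face: the second is 50 to 86 mm behind the first, towards the post (this arm's spacing is not known beforehand)
- grip (a point): point on the tube's axis level with its first hole, 95 mm above the counter; it moves with the tube. The square tube is 32 mm wide and high outside, all faces plain save the holes, and reaches from 135 mm behind this point (towards the post) to 92 mm before it
- button (a joint): how far the snap button is pressed in, m: 0 popped right out, 0.007 flush with the tube's face, 0.009 and more under the tube's wall. Its spring pushes out with 4 N (out) to 6 N (in). It sits in the fixed inner bar and does not travel with the tube. Popped out, it blocks the tube both ways; more than 25 N between tube and button damages it
- button_top (a point): middle of the button's outer end, 23 mm from the arm's axis along the stand's +x when out (7 mm proud of the tube's face). A 12 mm round steel pin with a blunt cone end 3 mm high: pressed flush, a pull of about 5 to 12 N on the tube drives it under the wall, where it stays till a hole comes over it. Button and tube can be pinched together from above, 39 mm across
- dish (a point): centre of the floor of the steel dish (92 mm across, 11 mm high) fixed on the outer end of the tube, 160 mm along +y from the first hole; it moves with the tube
- bowl: loose steel bowl, 90 mm across the rim, 36 mm high, about 120 g, standing upright in the dish; origin at the centre of its underside, z up
- tub: fixed grey collecting tub with a white liner, 170 by 230 mm, 58 mm high, below the outer end of the arm; origin at the centre of its underside
- weight_big: loose brass weight, 34 mm across, 40 mm high, upright; origin at the centre of its underside
- weight_small: loose brass weight, 24 mm across, 30 mm high, upright; origin at the centre of its underside
- scoop: loose spoon-shaped scoop with a dark wooden handle, 170 mm long, lying flat on the counter; its length along its x axis
- mortar: loose white ceramic mortar, 90 mm across, 75 mm high; origin at the centre of its underside
- packet: loose cardboard packet, 70 by 110 by 35 mm; origin at the centre of its underside
- jar: loose blue and white porcelain jar, 100 mm across, 130 mm high; origin at the centre of its underside
Things that resemble listed ones, but are neither listed nor needed, are in the scene too. Leave any purple look-alike of the bowl alone.

How it is judged:
On the way, in this order (a step that is already met when the one before it is completed fails the run):
1. the button is pressed flush while the tube is still at its first hole (value of joint button above 0.0055 m and value of joint tube below 0.006 m).
2. the tube is drawn out with the button riding under its wall (value of joint button above 0.006 m and value of joint tube above 0.01 m), for 0.05 s.
At the end, for the whole second after the job is handed in: the button is popped out (less than 2 mm pressed) in the second hole (tube drawn out 45 to 91 mm), the tube is at rest, and the bowl stands upright (within 0.2 rad) and still in its dish, within 20 mm of its centre (value of joint button below 0.002 m and value of joint tube between 0.045 and 0.091 m and velocity of joint tube between -0.01 and 0.01 m/s and horizontal distance between bowl and dish below 0.02 m and angle between bowl's own z axis and vertical below 0.2 rad and linear speed of bowl below 0.02 m/s); the robot touches nothing.
It fails at once if the tube is forced against the button with more than 25 N (contact force between button and tube above 25 N).
It fails at once if the tube is drawn past the next hole (value of joint tube above 0.094 m).
It fails at once if the bowl tips or leaves its dish (angle between bowl's own z axis and vertical above 0.5 rad or horizontal distance between bowl and dish above 0.03 m).
It fails at once if another thing on the counter is shifted by more than 25 mm (distance of any of weight_big, weight_small, scoop, mortar, packet, jar from where it was at the start of the episode above 0.025 m).
It also fails if it takes over 48 s, if anything falls off the work surface, if the arm or the gripper's body presses on something with over 40 N, if the wrist force passes 120 N, or if a joint passes its speed limit or range.

### The arm

A 6-joint arm with a two-finger parallel gripper is mounted at the origin on the work surface. World frame = base frame: x ahead of the robot, y to its left, z up, the work surface at z = 0. Lengths are in m, angles in rad, forces in N, time in s.
With the tool pointing down it reaches from about 0.225 to 0.725 m from the base axis. Payload 3.1 kg.
Tool frame: the origin (TCP) lies midway between the tips of the shut fingers; the grasp point (between the pads) lies 19 mm behind it; z points along the fingers, x is the direction in which the jaws open and shut, and the axes are right-handed (so a half turn about z gives the same grasp; the last joint's range is limited). The gripper opens to 85 mm and grips with 20 to 120 N. Pads are 22 mm wide; open, the fingers measure 114 mm over their backs; the gripper's body (76 mm by 85 mm) begins 54 mm behind the grasp point. The pads swing forward as they close: fully open they stand 13 mm farther back than shut.
Start: joints at [-1.345, 0.048, 0.099, 1.622, 0, 1.443], TCP at [0.182, -0.492, 0.194] pointing down, gripper open.
Joint ranges: [-2.91, 2.91], [-0.99, 1.94], [-1.21, 1.42], [-2.12, 2.29], [-1.49, 1.47], [-3.14, 3.14]. Speed limits (rad/s): [2.79, 2.79, 3.14, 3.14, 3.14, 3.14].

### API

Orientations are given as a unit quaternion [x, y, z, w].
In Python, from rig import telemetry, viewer, bot gives the robot as it stands.
- The arm moves only by the tool servo_tool, never from a script. Its argument "increments" is a list of rows, each a list of 6 numbers: the shift along the world's x, y, z in m, then the turn, a rotation vector about the world's x, y, z in rad. In form: [[tx, ty, tz, rx, ry, rz], ...]. A call has 1 to 20 rows; each row is the pose to reach, as a shift and turn from the pose commanded when the call began; what a row does not reach only later rows make up. A row lasts 1/8 s, in which the tool goes at most 62.5 mm and 10.7 degrees, less where a joint would pass 70% of its speed; a pose out of reach is approached as far as the arm can. A call with a gripper value outside its range is refused whole. "jaw" is the finger opening in m, from 0 to 0.0854, set as the call begins (left out, the last holds). The fingers move at their own pace and stop on an object; the grip force is fixed at half the most. Time passes only in rows, so rows that repeat a pose let the fingers close. It gives the time, the measured TCP pose, the force and the opening at its end, in the units of the state.
- telemetry.state(): the state, without advancing time (a new reading comes with each control period).
- viewer.capture(name): name is "scene" or "side" or "wrist"; returns a dict with "color" (400x640x3 uint8, red, green, blue), "depth" (400x640 float32, m along the optical axis (not along the pixel's ray), 0 where there is no reading), "mtx" (3x3 intrinsics, pixels), "rvec" (rotation vector, rad) and "tvec" (3), from world to camera coordinates, as OpenCV has them. Camera axes: x right, y down, z forward; pixel columns grow to the right and rows downward; lengths in m; the calibration is good to about 2 mm. A picture is of the moment at which its call begins.
- bot.close_job(): hands the job in, once; it reports no verdict.
The state is a dict: "t": time; "q": joint angles; "joint_velocities": joint speeds; "tau": joint torques, N m; "eef_pos": TCP position; "orientation": TCP orientation; "force": force on the tool from outside, world axes, zero at the start; "moment": the same for the moment, N m; "finger_gap": finger opening in m.
Only numpy, scipy, OpenCV 4.12 (cv2) and the standard library are available. Lean on these libraries where they do the work, as an engineer would, in place of code of your own. Each camera call takes 0.05 s, during which the arm holds its last target. There are 200 camera calls.

## Working session

There is one attempt and no reset: what is moved stays moved. The work goes in short steps, Python scripts to look and compute and a tool call to move; the robot and the scene stay as the last step left them, time stands still between calls to the robot, and variables do not carry over. Pictures are saved under pics/ and viewed, about 8 in all and at most 12, crops included, and the job is handed in when it is done.

Besides the shell and the picture viewer there is one more tool, called after "Request:" as name([rows], argument=value, ...), one row to a line, values as JSON. servo_tool: Moves the arm, as the interface text tells. Its arguments: {"type":"object","properties":{"increments":{"type":"array"},"jaw":{"type":"number"}},"required":["increments"]}

```bash
mkdir -p pics
cat > h.py <<'E'
import numpy as np, cv2, pickle
from rig import telemetry, viewer, bot
def cap(n, tag):
    c=viewer.capture(n); pickle.dump(c,open(f'pics/{tag}.pkl','wb')); cv2.imwrite(f'pics/{tag}.png',c['color'][:,:,::-1]); return c
def load(tag): return pickle.load(open(f'pics/{tag}.pkl','rb'))
def world(c,u,v,d=None):
    R=cv2.Rodrigues(np.array(c['rvec'],float))[0]; t=np.array(c['tvec'],float).ravel(); K=np.array(c['mtx'])
    u=np.atleast_1d(u).astype(float); v=np.atleast_1d(v).astype(float)
    if d is None: d=c['depth'][v.astype(int),u.astype(int)]
    p=np.stack([(u-K[0,2])/K[0,0]*d,(v-K[1,2])/K[1,1]*d,d*np.ones_like(u)],1)
    return (p-t)@R
def ray(c,u,v,z):
    a=world(c,u,v,0.0); b=world(c,u,v,1.0); s=(z-a[:,2])/(b[:,2]-a[:,2]); return a+s[:,None]*(b-a)
def proj(c,P):
    return cv2.projectPoints(np.atleast_2d(P).astype(float),np.array(c['rvec'],float),np.array(c['tvec'],float),np.array(c['mtx'],float),None)[0].reshape(-1,2)
E
python3 - <<'E'
from h import *
for n in ['scene','side','wrist']: cap(n,n+'0')
a=[cv2.imread(f'pics/{n}0.png') for n in ['scene','side']]
s=telemetry.state(); print(s['t'],s['eef_pos'],s['orientation'],s['force'])
E
```

```text
0.15 [ 0.18174224 -0.49193609  0.19265312] [ 8.20508648e-01 -5.71633304e-01 -7.16523572e-04 -6.41053607e-04] [-0.6322969  -0.94531555 -0.56888682]
```

View pics/scene0.png

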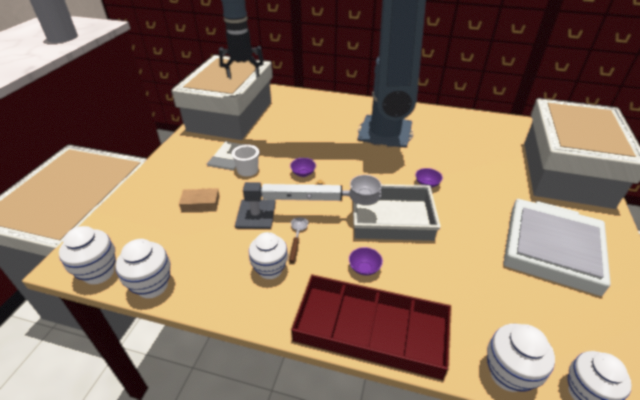

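View pics/side0.png

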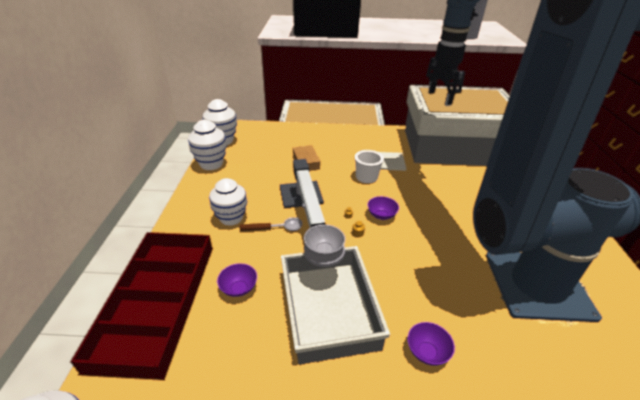

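The scene view shows the tube from about (262,190) to (345,192), with the bowl at (366,188) over the tub and the post at (253,192). The button looks to be near (288,197), on the +X side. The side view shows the two weights at (349,212) and (359,228), on the robot's side of the tube. Next I measure these from the depth data.

Run:
```python
from h import *
for n in ['scene0','side0']:
    c=load(n); v,u=np.mgrid[0:400,0:640]; P=world(c,u.ravel(),v.ravel()); d=c['depth'].ravel()
    col=c['color'].reshape(-1,3).astype(int); hsv=cv2.cvtColor(c['color'],cv2.COLOR_RGB2HSV).reshape(-1,3)
    R=cv2.Rodrigues(np.array(c['rvec']))[0]; print(n,'cam',-R.T@np.array(c['tvec']).ravel())
    roi=(u.ravel()>240)&(u.ravel()<400)&(v.ravel()>140)&(v.ravel()<270)
    g=roi&(d>0)&(hsv[:,1]<60)&(hsv[:,2]>110)
    m=g&(abs(P[:,2]-.111)<.006)
    Q=P[m]; # tube top candidates
    print('top',m.sum(),Q.min(0),Q.max(0))
    m2=g&(P[:,2]>.085)&(P[:,2]<.16)
    cv2.imwrite(f'pics/{n}_m.png',(m.reshape(400,640)*255).astype(np.uint8))
    # dark post top
    k=roi&(d>0)&(hsv[:,2]<90)&(abs(P[:,2]-.117)<.006); Q=P[k]; print('post',k.sum(),np.median(Q,0) if k.sum() else '')
    w=roi&(hsv[:,1]>150)&(d>0)&(P[:,2]>.012)&(P[:,2]<.05)&(hsv[:,0]<30)
    nn,l,st,ce=cv2.connectedComponentsWithStats((w.reshape(400,640)).astype(np.uint8))
    for i in range(1,nn):
        if st[i,4]>8: s=P[(l==i).ravel()]; print('brass',ce[i],st[i,4],s.mean(0),s.max(0))
c=load('scene0'); im=c['color'][160:250,230:400,::-1]; A=cv2.resize(im,None,fx=4.4,fy=4.4,interpolation=cv2.INTER_CUBIC)
cv2.imwrite('pics/crop1.png',A)
```

```text
scene0 cam [1.40015118 0.12524472 0.85764011]
top 960 [ 0.4653596  -0.32608605  0.10500866] [0.80095487 0.04376003 0.11696078]
post 43 [ 0.60224563 -0.29365758  0.11468711]
side0 cam [0.50243819 0.59741898 0.694908  ]
top 980 [ 0.47108585 -0.28764665  0.10503848] [0.59133363 0.01919393 0.11696141]
post 188 [ 0.5750756  -0.28594708  0.11657902]
brass [306.58196721 154.67759563] 366 [ 0.57976728 -0.49152797  0.0324953 ] [ 0.63332101 -0.43992123  0.03854964]
brass [348.         211.28070175] 57 [ 0.44370282 -0.21601077  0.02082035] [ 0.45463255 -0.20827741  0.03089844]
brass [357.83333333 227.50724638] 138 [ 0.4194208  -0.1428262   0.02740918] [ 0.43458873 -0.1316374   0.04224304]
brass [254.93959732 225.56375839] 149 [ 0.69344956 -0.1433128   0.01731505] [ 0.73167759 -0.13115095  0.02201525]
```

View pics/crop1.png

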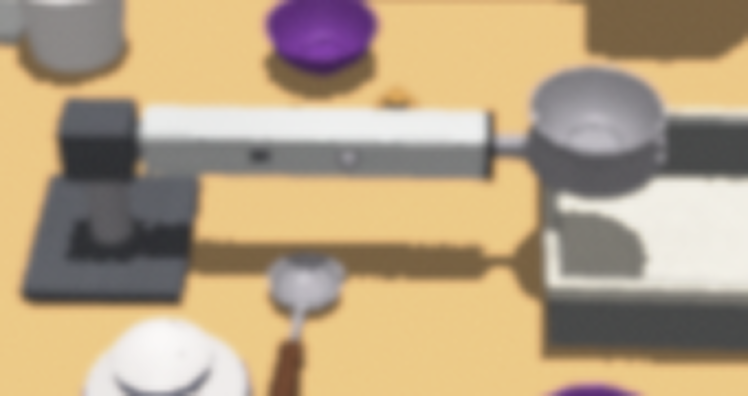

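The crop shows the tube top as a white strip. The button is at crop (347,157), image (308.9,195.7). The second hole is the dark square at crop (259,156), image (288.9,195.5). Next I fit the axis and yaw, then the button position and hole spacing.

Run:
```python
from h import *
for n in ['scene0','side0']:
    c=load(n); v,u=np.mgrid[0:400,0:640]; P=world(c,u.ravel(),v.ravel()); d=c['depth'].ravel()
    hsv=cv2.cvtColor(c['color'],cv2.COLOR_RGB2HSV).reshape(-1,3)
    m=(d>0)&(hsv[:,1]<60)&(hsv[:,2]>150)&(abs(P[:,2]-.111)<.005)&(P[:,0]>.4)&(P[:,0]<.68)&(P[:,1]>-.27)&(P[:,1]<-.06)
    nn,l,st,ce=cv2.connectedComponentsWithStats(m.reshape(400,640).astype(np.uint8)); i=1+st[1:,4].argmax()
    lm=(l==i).ravel(); Q=ray(c,u.ravel()[lm],v.ravel()[lm],.111)
    rect=cv2.minAreaRect(Q[:,:2].astype(np.float32)); box=cv2.boxPoints(rect)
    vx=cv2.fitLine(Q[:,:2].astype(np.float32),cv2.DIST_L2,0,.01,.01).ravel()
    print(n,lm.sum(),'zmed',np.median(P[lm,2]),'rect',rect,'line',vx,'yawdeg',np.degrees(np.arctan2(vx[1],vx[0])))
    k=(d>0)&(hsv[:,2]<90)&(abs(P[:,2]-.117)<.004)&(P[:,0]>.5)&(P[:,0]<.68)&(P[:,1]<-.2)&(P[:,1]>-.36)
    print('post',k.sum(),P[k].min(0),P[k].max(0),P[k].mean(0))
    # bowl rim
    b=(d>0)&(hsv[:,1]<70)&(P[:,2]>.125)&(P[:,2]<.18)&(P[:,1]>-.1)&(P[:,1]<.12)&(P[:,0]>.4)&(P[:,0]<.7)
    print('bowl',b.sum(),P[b].min(0),P[b].max(0))
c=load('scene0')
b=ray(c,308.9,195.7,.095);h=ray(c,288.9,195.5,.095); print('button',b,world(c,308.9,195.7),'hole',h,world(c,288.9,195.5))
```

```text
scene0 580 zmed 0.11132193902132274 rect ((0.5510678291320801, -0.16695716977119446), (0.03467927128076553, 0.21745187044143677), 13.971043586730957) line [ 0.24796823 -0.9687682   0.5505265  -0.16437332] yawdeg -75.642685
post 28 [ 0.58794374 -0.32090968  0.11312031] [ 0.60920765 -0.27886953  0.11887846] [ 0.60219659 -0.29743103  0.11568173]
bowl 141 [ 0.46117159 -0.03589433  0.12506897] [0.55207256 0.05227091 0.13294271]
side0 637 zmed 0.1108469992559864 rect ((0.5502331256866455, -0.16608692705631256), (0.03198874741792679, 0.217418372631073), 13.8754301071167) line [ 0.24407135 -0.96975726  0.54760915 -0.15583166] yawdeg -75.87304
post 115 [ 0.56138931 -0.32305014  0.11322132] [ 0.60265485 -0.27621143  0.1195125 ] [ 0.58438609 -0.29855732  0.11657397]
bowl 221 [ 0.46328816 -0.03449133  0.12501032] [0.55028994 0.05430658 0.13189825]
button [[ 0.55950021 -0.14438608  0.095     ]] [[ 0.5648435  -0.14267227  0.09984744]] hole [[ 0.5739613  -0.19991489  0.095     ]] [[ 0.56639782 -0.20289161  0.0880183 ]]
```

The two views agree:
- The yaw is about 14.1°.
- The stand's +y is (-0.243, 0.970) and its +x is (0.970, 0.243).
- Grip is at about (0.546, -0.148, 0.095).
- The tube measures 32 to 35 mm wide, and its top is at 0.111, as given.
- Bowl centre to grip is about 160 mm, which also matches.
- The holes look to be about 57 mm apart.

I'll go above the grip point with a yaw turn of +1.461 rad.

Request:
servo_tool([
  [0.03, 0.029, 0.005, 0, 0, 0.12],
  [0.06, 0.057, 0.01, 0, 0, 0.24],
  [0.09, 0.086, 0.01, 0, 0, 0.365],
  [0.121, 0.115, 0.01, 0, 0, 0.49],
  [0.152, 0.143, 0.01, 0, 0, 0.61],
  [0.182, 0.172, 0.01, 0, 0, 0.73],
  [0.212, 0.2, 0.01, 0, 0, 0.85],
  [0.243, 0.229, 0.01, 0, 0, 0.97],
  [0.273, 0.258, 0.01, 0, 0, 1.1],
  [0.303, 0.287, 0.01, 0, 0, 1.22],
  [0.334, 0.315, 0.01, 0, 0, 1.34],
  [0.364, 0.344, 0.01, 0, 0, 1.461],
  [0.364, 0.344, 0.01, 0, 0, 1.461],
  [0.364, 0.344, 0.01, 0, 0, 1.461],
  [0.364, 0.344, 0.01, 0, 0, 1.461],
], jaw=0.065)

```text
t: 2.02
eef_pos: [0.5452, -0.1493, 0.2036]
orientation: [0.993, 0.121, -0.0, 0.0]
force: [-0.5, 0.4, -0.3]
finger_gap: 0.065
```

Run:
```python
from h import *
from scipy.spatial.transform import Rotation as R
s=telemetry.state(); print(s['t'],s['eef_pos'],R.from_quat(s['orientation']).as_matrix().round(3).tolist(),s['force'],s['finger_gap'])
cap('wrist','wrist1')
```

```text
2.025 [ 0.54522744 -0.1492607   0.20361517] [[0.971, 0.24, -0.0], [0.24, -0.971, -0.0], [-0.0, 0.0, -1.0]] [-0.45840209  0.4286551  -0.33460505] 0.06496251094063629
```

View pics/wrist1.png

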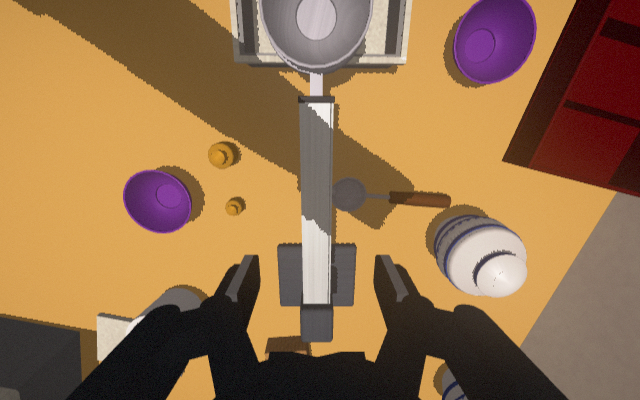

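The wrist view shows the tube vertical in the picture, from (316,98) to (316,305), centred between the fingers. The button stub is on its right edge near (333,193). I'll refine the grip point from this view.

Run:
```python
from h import *
c=load('wrist1'); hsv=cv2.cvtColor(c['color'],cv2.COLOR_RGB2HSV)
Y=np.array([-.241,.9705]);X=np.array([.9705,.241]); E=np.array([.5452,-.1493])
for v in (120,150,230,260,290):
    r=(hsv[v,:,1]<60)&(c['depth'][v]>0); z=world(c,np.arange(640),np.full(640,v))[:,2]
    k=np.where(r&(abs(z-.111)<.006)&(abs(np.arange(640)-316)<40))[0]
    if len(k)>3:
        p=ray(c,[k.min()-.5,k.max()+.5],[v,v],.111)[:,:2]-E; print(v,k.min(),k.max(),(p@X).round(4),(p@Y).round(4))
p=ray(c,[316,316],[97,103],.111)[:,:2]-E; print('front end',(p@Y).round(4))
im=c['color'][150:240,280:380,::-1]; cv2.imwrite('pics/crop2.png',cv2.resize(im,None,fx=6,fy=6,interpolation=cv2.INTER_CUBIC))
p=ray(c,[280+52],[195],.1)[:,:2]-E;print(p@X,p@Y)
```

```text
120 300 332 [-0.0152  0.0161] [0.0747 0.0747]
150 300 332 [-0.0157  0.0166] [0.0467 0.0466]
230 302 330 [-0.0154  0.016 ] [-0.039 -0.039]
260 302 330 [-0.0161  0.0166] [-0.076 -0.076]
290 303 329 [-0.0156  0.0161] [-0.116 -0.116]
front end [0.095  0.0898]
[0.01757993] [-0.00281529]
```

View pics/crop2.png

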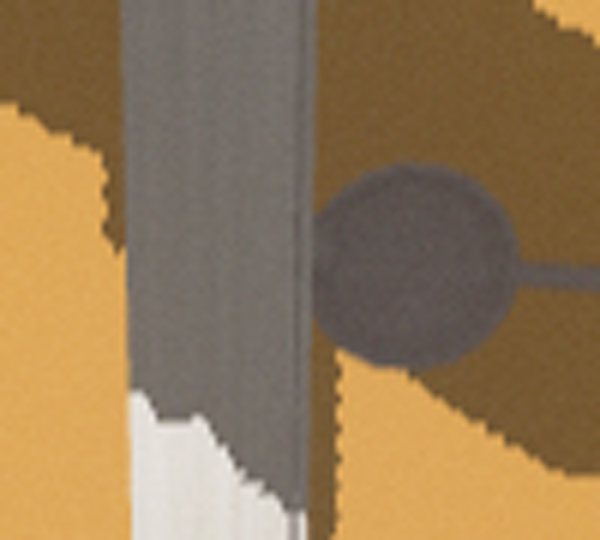

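The tool is centred on the tube axis to within 0.3 mm. The grip point is about 1 mm further along +y, well within the pad width. The round shape right of the tube in the crop is the scoop below it. Going down with the jaw open to 65 mm.

Request:
servo_tool([
  [0, 0.001, -0.02, 0, 0, 0],
  [0, 0.001, -0.04, 0, 0, 0],
  [0, 0.001, -0.06, 0, 0, 0],
  [0, 0.001, -0.08, 0, 0, 0],
  [0, 0.001, -0.095, 0, 0, 0],
  [0, 0.001, -0.11, 0, 0, 0],
  [0, 0.001, -0.122, 0, 0, 0],
  [0, 0.001, -0.131, 0, 0, 0],
  [0, 0.001, -0.131, 0, 0, 0],
  [0, 0.001, -0.131, 0, 0, 0],
], jaw=0.06)

```text
t: 3.32
eef_pos: [0.5463, -0.1476, 0.0731]
orientation: [0.993, 0.122, 0.0, 0.0]
force: [0.6, 0.3, -0.6]
finger_gap: 0.0597
```

Run:
```python
from h import *
c=cap('scene','scene2'); im=c['color'][150:240,240:400,::-1]; A=cv2.resize(im,None,fx=5,fy=5,interpolation=cv2.INTER_CUBIC)
cv2.imwrite('pics/crop3.png',A); s=telemetry.state(); print(s['t'],s['eef_pos'],s['force'],s['finger_gap'])
```

```text
3.375 [ 0.5464526  -0.14763682  0.07336558] [ 0.04799887 -0.72851923 -0.00202223] 0.06028782135904103
```

View pics/crop3.png

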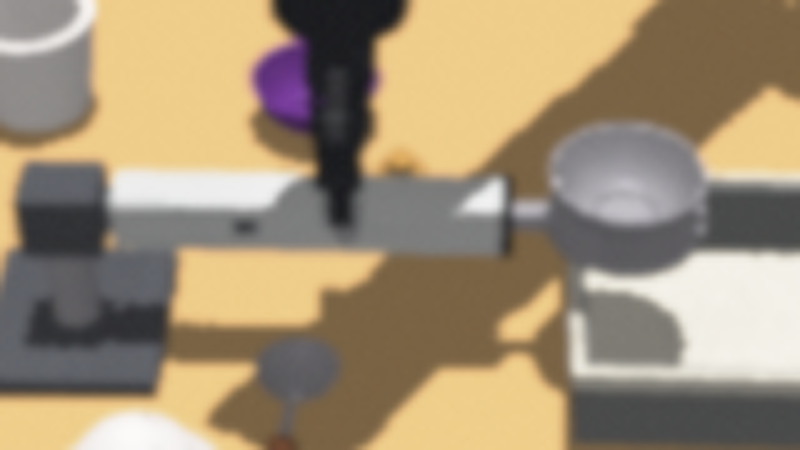

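The finger stands in front of the button, with its tip seen at crop (343,222), image (308.6,194.4). I'll check the height of that tip.

Run:
```python
from h import *
c=load('scene2'); E=np.array([.5464,-.1476]);X=np.array([.9705,.241])
for l in (.016,.023,.03,.04):
    print(l,[ (z,proj(c,[*(E+X*l),z]).round(1).tolist()) for z in (.075,.085,.095)])
col=c['color'][:,:].astype(int).sum(2); d=c['depth']
for v in range(186,202): print(v,col[v,304:314],world(c,309,v).round(3)[0])
```

```text
0.016 [(0.075, [[309.0, 201.5]]), (0.085, [[308.9, 198.9]]), (0.095, [[308.9, 196.3]])]
0.023 [(0.075, [[308.9, 203.1]]), (0.085, [[308.8, 200.5]]), (0.095, [[308.7, 197.9]])]
0.03 [(0.075, [[308.8, 204.7]]), (0.085, [[308.7, 202.1]]), (0.095, [[308.6, 199.5]])]
0.04 [(0.075, [[308.6, 207.1]]), (0.085, [[308.5, 204.5]]), (0.095, [[308.4, 201.9]])]
186 [121 104  95  94  98  96 109 166 267 344] [ 0.605 -0.129  0.17 ]
187 [178 136 103  94  88 100 133 196 281 340] [ 0.605 -0.129  0.167]
188 [243 184 120  88  91 112 171 246 309 351] [ 0.591 -0.134  0.151]
189 [287 216 136  93  96 130 205 282 335 360] [ 0.589 -0.134  0.147]
190 [301 229 144 100  91 136 217 289 336 360] [ 0.588 -0.135  0.141]
191 [305 229 146 101  91 134 213 283 331 364] [ 0.587 -0.135  0.138]
192 [309 238 148 103  93 137 214 288 333 363] [ 0.59  -0.134  0.136]
193 [320 254 166 111 107 139 213 286 336 366] [ 0.588 -0.135  0.131]
194 [336 274 200 155 150 169 224 291 339 365] [ 0.59  -0.134  0.129]
195 [350 317 268 230 218 228 257 304 344 365] [ 0.584 -0.136  0.12 ]
196 [369 352 322 289 276 280 290 322 354 368] [ 0.567 -0.142  0.1  ]
197 [378 369 354 325 307 306 317 340 361 370] [ 0.57  -0.141  0.099]
198 [386 383 379 359 340 337 349 365 376 382] [ 0.568 -0.142  0.094]
199 [426 426 426 423 408 402 403 411 412 410] [ 0.558 -0.145  0.081]
200 [505 507 505 503 495 489 486 485 485 484] [ 0.562 -0.144  0.081]
201 [561 560 562 561 558 555 554 555 555 553] [ 0.479 -0.17  -0.   ]
```

Black ends at row 195, at z≈0.12, and the depth just below it falls on the button itself. That puts the finger tip higher than I expected, so I'll check it with depth from all three cameras.

Run:
```python
from h import *
cap('side','side2'); cap('wrist','wrist2')
E=np.array([.5464,-.1476]);X=np.array([.9705,.241]);Y=np.array([-.241,.9705])
for n in ('scene2','side2','wrist2'):
    c=load(n); v,u=np.mgrid[0:400,0:640]; P=world(c,u.ravel(),v.ravel()); ok=c['depth'].ravel()>0
    col=c['color'].reshape(-1,3).max(1)
    L=(P[:,:2]-E)@X; M=(P[:,:2]-E)@Y
    for s in (-1,1):
        k=ok&(s*L>.02)&(s*L<.065)&(abs(M)<.014)&(P[:,2]>.05)&(P[:,2]<.2)
        print(n,s,k.sum())
        for a in np.arange(.06,.18,.01):
            q=k&(abs(P[:,2]-a-.005)<.005)
            if q.sum(): print('  z',round(a,3),q.sum(),'L',np.percentile(L[q],[5,95]).round(4),'M',np.percentile(M[q],[5,95]).round(4),'col',int(np.median(col[q])))
a=load('side2')['color'][130:250,250:400,::-1]; b=load('wrist2')['color'][100:400,120:520,::-1]
cv2.imwrite('pics/crop4.png',np.vstack([cv2.resize(a,(400,300),interpolation=cv2.INTER_CUBIC),b]))
```

```text
scene2 -1 5
  z 0.12 2 L [-0.0291 -0.0265] M [0.0103 0.0105] col 160
  z 0.14 1 L [-0.027 -0.027] M [0.0079 0.0079] col 39
  z 0.15 2 L [-0.0295 -0.0284] M [0.0079 0.0079] col 46
scene2 1 144
  z 0.09 7 L [0.0204 0.0239] M [-0.0042  0.0055] col 109
  z 0.1 2 L [0.0207 0.0209] M [-0.002   0.0006] col 94
  z 0.11 7 L [0.0362 0.0388] M [-0.0085  0.0066] col 87
  z 0.12 13 L [0.0364 0.0451] M [-0.009   0.0104] col 86
  z 0.13 22 L [0.0356 0.0458] M [-0.0088  0.0105] col 72
  z 0.14 20 L [0.0359 0.0458] M [-0.0111  0.0106] col 56
  z 0.15 2 L [0.0464 0.0466] M [0.0031 0.0056] col 48
  z 0.16 17 L [0.0408 0.0635] M [-0.0096  0.0118] col 47
  z 0.17 31 L [0.0367 0.0639] M [-0.0115  0.0111] col 34
side2 -1 232
  z 0.11 4 L [-0.0331 -0.0288] M [-0.0023  0.011 ] col 102
  z 0.12 17 L [-0.0396 -0.0285] M [-0.0045  0.0114] col 71
  z 0.13 20 L [-0.0416 -0.0285] M [-0.005   0.0122] col 53
  z 0.14 28 L [-0.041  -0.0285] M [-0.0074  0.0122] col 59
  z 0.15 18 L [-0.0459 -0.0289] M [-0.003   0.0131] col 52
  z 0.16 48 L [-0.0556 -0.0317] M [-0.0055  0.0134] col 25
  z 0.17 42 L [-0.0589 -0.0289] M 
[... 751 characters left out ...]
L [-0.0404 -0.029 ] M [-0.0069  0.0112] col 37
  z 0.16 1468 L [-0.0572 -0.0305] M [-0.0025  0.0126] col 28
  z 0.17 3108 L [-0.0599 -0.0322] M [-0.0094  0.0116] col 26
wrist2 1 10164
  z 0.09 20 L [0.0201 0.0216] M [-0.0011  0.0033] col 88
  z 0.1 1 L [0.0207 0.0207] M [0.0003 0.0003] col 87
  z 0.11 30 L [0.0308 0.0311] M [-0.0082  0.0074] col 50
  z 0.12 302 L [0.0308 0.0423] M [-0.0097  0.0102] col 52
  z 0.13 435 L [0.0307 0.0435] M [-0.009   0.0103] col 54
  z 0.14 536 L [0.0307 0.0435] M [-0.0091  0.0104] col 53
  z 0.15 536 L [0.0307 0.0427] M [-0.0062  0.0112] col 51
  z 0.16 1424 L [0.0321 0.0594] M [-0.0013  0.0127] col 50
  z 0.17 3136 L [0.0339 0.0614] M [-0.0092  0.0118] col 43
```

View pics/crop4.png

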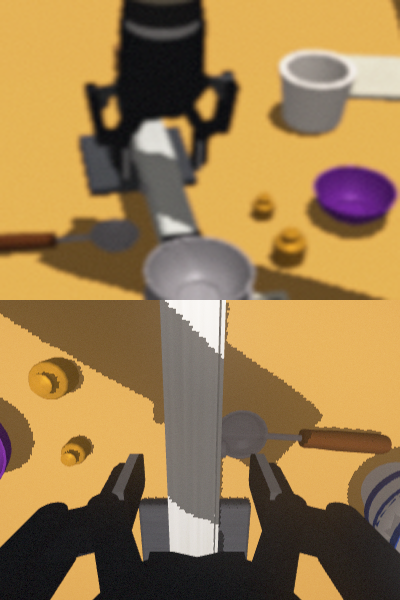

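All three cameras put the finger tips at z≈0.116 while the TCP is reported at 0.073. The two disagree by about 35 mm, more than the pads' swing explains. I'll compare with the earlier pictures.

Run:
```python
from h import *
def an(n,E,a,zt):
    E=np.array(E);X=np.array([np.cos(a),np.sin(a)]);Y=np.array([-X[1],X[0]])
    c=load(n); v,u=np.mgrid[0:400,0:640]; P=world(c,u.ravel(),v.ravel()); ok=c['depth'].ravel()>0
    L=(P[:,:2]-E)@X; M=(P[:,:2]-E)@Y; z=P[:,2]-zt
    hs=cv2.cvtColor(c['color'],cv2.COLOR_RGB2HSV).reshape(-1,3)
    for s in (-1,1):
        k=ok&(s*L>.025)&(s*L<.05)&(abs(M)<.015)&(z>-.01)&(z<.2)&(hs[:,2]<100)
        print(n,s,k.sum(),'tip-TCP z pct', np.percentile(z[k],[0,1,5]).round(4) if k.sum() else '', 'M',np.percentile(M[k],[2,98]).round(4) if k.sum() else '','inner L',np.percentile(s*L[k],2).round(4) if k.sum() else '')
    k=ok&(abs(L)<.025)&(abs(M)<.05)&(z>.045)&(hs[:,2]<100); print('  body',k.sum(),np.percentile(z[k],[0,1,5,50]).round(4) if k.sum() else '')
a0=np.radians(-69.7)
an('scene0',[.1817,-.4919],a0,.1927); an('side0',[.1817,-.4919],a0,.1927); an('wrist0',[.1817,-.4919],a0,.1927)
an('wrist1',[.5452,-.1493],.2435,.2036)
for n in('scene2','side2','wrist2'): an(n,[.5464,-.1476],.2435,.0732)
```

```text
scene0 -1 117 tip-TCP z pct [0.0576 0.0602 0.0779] M [-0.0114  0.0147] inner L 0.0256
scene0 1 86 tip-TCP z pct [0.0631 0.0651 0.0762] M [-0.0079  0.0147] inner L 0.0271
  body 966 [0.1138 0.117  0.1272 0.2268]
side0 -1 277 tip-TCP z pct [0.0577 0.0625 0.097 ] M [-0.0129  0.0144] inner L 0.0269
side0 1 129 tip-TCP z pct [0.0534 0.0547 0.0588] M [-0.008   0.0148] inner L 0.0267
  body 918 [0.1099 0.1144 0.125  0.2272]
wrist0 -1 3509 tip-TCP z pct [0.0518 0.0541 0.0585] M [-0.0087  0.0141] inner L 0.0365
wrist0 1 3269 tip-TCP z pct [-0.0098  0.0536  0.0581] M [-0.0085  0.0139] inner L 0.0382
  body 7969 [0.1096 0.1115 0.1131 0.123 ]
wrist1 -1 3993 tip-TCP z pct [0.0455 0.0485 0.0542] M [-0.0088  0.0127] inner L 0.0295
wrist1 1 3711 tip-TCP z pct [0.0449 0.0483 0.054 ] M [-0.009   0.0129] inner L 0.0305
  body 9098 [0.1048 0.1105 0.1128 0.123 ]
scene2 -1 3 tip-TCP z pct [0.0764 0.0765 0.0767] M [0.0079 0.0079] inner L 0.027
scene2 1 277 tip-TCP z pct [0.0439 0.0457 0.0555] M [-0.0134  0.0147] inner L 0.0284
  body 1617 [0.122  0.1352 0.2024 0.4008]
side2 -1 202 tip-TCP z pct [0.0442 0.0478 0.0526] M [-0.0044  0.0138] inner L 0.0256
side2 1 302 tip-TCP z pct [0.045  0.0488 0.0551] M [-0.0078  0.0148] inner L 0.0264
  body 3510 [0.1092 0.1197 0.1402 0.3168]
wrist2 -1 4393 tip-TCP z pct [0.0438 0.0481 0.0543] M [-0.0105  0.0123] inner L 0.028
wrist2 1 3825 tip-TCP z pct [0.0436 0.0473 0.0531] M [-0.0088  0.0125] inner L 0.0289
  body 9393 [0.1048 0.1084 0.1124 0.1229]
```

The offset is the same at every pose. The real finger tips and body sit about 37 mm above the reported TCP along the tool axis, and there is no lateral bias. So the reported z is about 37 mm too low, and I go by the cameras. Before descending another 37 mm I'll check the tube's lateral position against the fingers in this same wrist image.

Run:
```python
from h import *
c=load('wrist2'); hsv=cv2.cvtColor(c['color'],cv2.COLOR_RGB2HSV)
Y=np.array([-.241,.9705]);X=np.array([.9705,.241]); E=np.array([.5464,-.1476])
U=np.arange(640)
for v in range(110,330,20):
    z=world(c,U,np.full(640,v))[:,2]
    k=np.where((hsv[v,:,1]<60)&(abs(z-.111)<.005)&(abs(U-316)<60))[0]
    if len(k)>3:
        p=ray(c,[k.min()-.5,k.max()+.5],[v,v],.111)[:,:2]-E; print(v,(p@X).round(4),(p@Y).round(4)[0])
P=world(c,*[a.ravel() for a in np.mgrid[0:400,0:640][::-1]]); L=(P[:,:2]-E)@X;M=(P[:,:2]-E)@Y
for s in(-1,1):
    k=(s*L>.025)&(s*L<.034)&(abs(M)<.011)&(P[:,2]>.117)&(P[:,2]<.15); print(s,k.sum(),np.median(L[k]))
```

```text
110 [-0.0173  0.015 ] 0.0838
130 [-0.0172  0.0149] 0.0743
150 [-0.0171  0.0147] 0.0644
170 [-0.017   0.0145] 0.054
190 [-0.0169  0.0149] 0.0431
210 [-0.0174  0.0147] 0.0316
230 [-0.0167  0.0151] 0.0195
250 [-0.0172  0.0149] 0.0067
270 [-0.017   0.0147] -0.0067
290 [-0.0169  0.0151] -0.0209
310 [-0.0174  0.0149] -0.0359
-1 865 -0.0292269140322029
1 755 0.03094136754659154
```

The tube centre is at L=-1.1 mm and the finger centre at +0.9 mm, so I shift -2 mm along the stand's x while descending 37 mm.

Request:
servo_tool([
  [-0.002, -0.0005, -0.006, 0, 0, 0],
  [-0.002, -0.0005, -0.014, 0, 0, 0],
  [-0.002, -0.0005, -0.022, 0, 0, 0],
  [-0.002, -0.0005, -0.03, 0, 0, 0],
  [-0.002, -0.0005, -0.037, 0, 0, 0],
  [-0.002, -0.0005, -0.037, 0, 0, 0],
  [-0.002, -0.0005, -0.037, 0, 0, 0],
  [-0.002, -0.0005, -0.037, 0, 0, 0],
], jaw=0.06)

```text
t: 4.47
eef_pos: [0.5443, -0.1481, 0.0361]
orientation: [0.993, 0.122, 0.0, 0.0]
force: [0.9, 0.5, 0.2]
finger_gap: 0.0599
```

Run:
```python
from h import *
c=cap('wrist','wrist3'); cap('scene','scene3'); cap('side','side3'); hsv=cv2.cvtColor(c['color'],cv2.COLOR_RGB2HSV)
s=telemetry.state(); print(s['t'],s['eef_pos'],s['force'],s['finger_gap'])
Y=np.array([-.241,.9705]);X=np.array([.9705,.241]); E=s['eef_pos'][:2]
U=np.arange(640)
for v in range(130,330,40):
    z=world(c,U,np.full(640,v))[:,2]
    k=np.where((hsv[v,:,1]<60)&(abs(z-.111)<.005)&(abs(U-316)<60))[0]
    if len(k)>3:
        p=ray(c,[k.min()-.5,k.max()+.5],[v,v],.111)[:,:2]-E; print(v,(p@X).round(4),(p@Y).round(4)[0])
for n in('wrist3','scene3','side3'):
  c=load(n);P=world(c,*[a.ravel() for a in np.mgrid[0:400,0:640][::-1]]); L=(P[:,:2]-E)@X;M=(P[:,:2]-E)@Y
  for s in(-1,1):
    k=(s*L>.026)&(s*L<.045)&(abs(M)<.011)&(P[:,2]>.06)&(P[:,2]<.11); print(n,s,k.sum(),np.percentile(L[k],[3,50,97]).round(4),np.percentile(P[k,2],[0,2,5]).round(4),np.percentile(M[k],[3,97]).round(4)) if k.sum() else 0
```

```text
4.625 [ 0.54416009 -0.14808425  0.03599909] [-0.23305984  0.04297885  0.67297761] 0.05982244884130427
130 [-0.0151  0.0172] 0.0769
170 [-0.0151  0.0172] 0.0618
210 [-0.0151  0.0173] 0.0452
250 [-0.0151  0.0173] 0.0269
290 [-0.015   0.0173] 0.0064
wrist3 -1 1136 [-0.0419 -0.0304 -0.0289] [0.0798 0.0822 0.0841] [-0.0094  0.0104]
wrist3 1 1128 [0.0308 0.0322 0.0437] [0.0799 0.0822 0.0842] [-0.0095  0.0104]
scene3 1 45 [0.0358 0.0398 0.0445] [0.0823 0.0829 0.0834] [-0.0103  0.0098]
side3 -1 39 [-0.0404 -0.032  -0.0284] [0.0804 0.0827 0.0836] [-0.0028  0.0109]
side3 1 29 [0.0322 0.0418 0.0448] [0.086  0.0877 0.0902] [0.0026 0.0105]
```

The finger tips are at z 0.080, the tube and finger centres agree to 0.2 mm, and the pads sit at the button's height. Now pinching.

Request:
servo_tool([
  [0, 0, 0, 0, 0, 0],
  [0, 0, 0, 0, 0, 0],
  [0, 0, 0, 0, 0, 0],
  [0, 0, 0, 0, 0, 0],
  [0, 0, 0, 0, 0, 0],
  [0, 0, 0, 0, 0, 0],
  [0, 0, 0, 0, 0, 0],
  [0, 0, 0, 0, 0, 0],
], jaw=0.03)

```text
t: 5.62
eef_pos: [0.5446, -0.1482, 0.0369]
orientation: [0.993, 0.122, 0.001, 0.0]
force: [-0.8, 0.8, 5.2]
finger_gap: 0.0315
```

The gap is 31.5 mm, so the pads are on the tube faces and the button is flush. I start drawing along (-0.241, 0.970) in small steps and watch the force.

Request:
servo_tool([
  [-0.00012, 0.0005, 0, 0, 0, 0],
  [-0.00024, 0.00097, 0, 0, 0, 0],
  [-0.00036, 0.00145, 0, 0, 0, 0],
  [-0.00048, 0.00194, 0, 0, 0, 0],
  [-0.0006, 0.00243, 0, 0, 0, 0],
  [-0.00072, 0.0029, 0, 0, 0, 0],
])

```text
t: 6.38
eef_pos: [0.5444, -0.1476, 0.037]
orientation: [0.993, 0.121, 0.001, 0.003]
force: [2.1, -6.3, 5.4]
finger_gap: 0.0313
```

The lag shows about 3 N/mm of compliance in the servo, which helps keep this gentle. Continuing.

Request:
servo_tool([
  [-0.00012, 0.0005, 0, 0, 0, 0],
  [-0.00024, 0.00097, 0, 0, 0, 0],
  [-0.00036, 0.00145, 0, 0, 0, 0],
  [-0.00048, 0.00194, 0, 0, 0, 0],
])

```text
t: 6.88
eef_pos: [0.544, -0.1458, 0.0369]
orientation: [0.993, 0.121, 0.001, 0.003]
force: [1.1, -5.7, 4.8]
finger_gap: 0.0313
```

Request:
servo_tool([
  [-0.00018, 0.00073, 0, 0, 0, 0],
  [-0.00036, 0.00145, 0, 0, 0, 0],
  [-0.00054, 0.0022, 0, 0, 0, 0],
  [-0.00072, 0.0029, 0, 0, 0, 0],
  [-0.0009, 0.0036, 0, 0, 0, 0],
  [-0.0012, 0.00485, 0, 0, 0, 0],
])

```text
t: 7.62
eef_pos: [0.5433, -0.1431, 0.037]
orientation: [0.993, 0.121, 0.001, 0.005]
force: [2.4, -10.6, 3.1]
finger_gap: 0.0309
```

The gripper has moved 5 mm at 11 N. I'll check whether the tube itself came along.

```bash
cat > chk.py <<'E'
from h import *
import sys
Y=np.array([-.241,.9705]);X=np.array([.9705,.241]); G=np.array([.5442,-.1475])
def along(c,name):
    hsv=cv2.cvtColor(c['color'],cv2.COLOR_RGB2HSV); P=world(c,*[a.ravel() for a in np.mgrid[0:400,0:640][::-1]])
    L=(P[:,:2]-G)@X;M=(P[:,:2]-G)@Y; ok=c['depth'].ravel()>0; g=ok&(hsv.reshape(-1,3)[:,1]<70)
    k=g&(abs(P[:,2]-.11)<.007)&(abs(L)<.013)&(M>.05)&(M<.2); # tube top front end
    m=M[k]; h,e=np.histogram(m,np.arange(.05,.2,.002)); full=np.median(h[:8]); i=np.where(h>full*.5)[0].max()
    # bowl+dish centroid
    b=g&(P[:,2]>.115)&(P[:,2]<.14)&(abs(L)<.055)&(M>.1)&(M<.3)
    q=np.stack([L[b],M[b]],1).astype(np.float32); cc=cv2.minEnclosingCircle(cv2.convexHull(q)) if b.sum()>5 else None
    print(name,'front99',np.percentile(m,[97,99.5]).round(4) if len(m) else '','bowl circ',cc,'Mmax',np.percentile(M[b],99).round(4) if b.sum() else '')
for t in sys.argv[1:]: along(load(t),t)
E
python3 - <<'E'
from h import *
for n in('scene','side','wrist'): cap(n,n+'4')
s=telemetry.state(); print(s['t'],s['eef_pos'],s['force'],s['moment'],s['finger_gap'])
E
python3 chk.py scene3 scene4 side3 side4 wrist3 wrist4
python3 - <<'E'
from h import *
a=load('wrist3')['color'];b=load('wrist4')['color']
for n in ('wrist','side','scene'):
    pass
# image shift of tube+bowl region in side & scene (subpixel)
for n,(r0,r1,c0,c1) in {'scene':(170,225,335,390),'side':(222,270,300,348)}.items():
    f=[cv2.cvtColor(load(n+t)['color'][r0:r1,c0:c1],cv2.COLOR_RGB2GRAY).astype(np.float32) for t in '34']
    print(n,cv2.phaseCorrelate(*f,cv2.createHanningWindow((c1-c0,r1-r0),cv2.CV_32F)))
c=load('scene3'); print(proj(c,[[.5442-.241*.16,-.1475+.9705*.16,.12],[.5442-.241*.165,-.1475+.9705*.165,.12]]))
E
```

```text
7.775 [ 0.54317796 -0.14252902  0.03695664] [ 1.2923022  -8.36444499  3.0381922 ] [-1.32215559 -0.20244136  0.14612095] 0.03138977448460711
scene3 front99 [0.1935 0.1965] bowl circ ((0.0017786755925044417, 0.1583404392004013), 0.04638049006462097) Mmax 0.2027
scene4 front99 [0.1985 0.1999] bowl circ ((0.0016609434969723225, 0.16768352687358856), 0.0469820611178875) Mmax 0.2074
side3 front99 [0.1786 0.1996] bowl circ ((0.0014531933702528477, 0.16110993921756744), 0.04530162736773491) Mmax 0.2044
side4 front99 [0.1424 0.1462] bowl circ ((0.0015964104095473886, 0.16731016337871552), 0.04521939903497696) Mmax 0.2102
wrist3 front99 [0.0935 0.1085] bowl circ None Mmax 
wrist4 front99 [0.0997 0.1155] bowl circ None Mmax 
scene ((0.7351852974481901, 0.05689311621795312), 0.8151792160669963)
side ((0.2739911213695301, 2.065427922643412), 1.0735627100285556)
[[365.35044959 186.46294124]
 [367.10871029 186.49281111]]
```

The bowl, the dish and the tube end have all moved 6 mm with the gripper, so the button is riding under the wall. I draw on to about 40 mm at moderate speed.

Request:
servo_tool([
  [-0.0002, 0.001, 0, 0, 0, 0],
  [-0.0007, 0.0029, 0, 0, 0, 0],
  [-0.0014, 0.0058, 0, 0, 0, 0],
  [-0.0022, 0.0087, 0, 0, 0, 0],
  [-0.0029, 0.0116, 0, 0, 0, 0],
  [-0.0036, 0.0146, 0, 0, 0, 0],
  [-0.0043, 0.0175, 0, 0, 0, 0],
  [-0.0051, 0.0204, 0, 0, 0, 0],
  [-0.0058, 0.0233, 0, 0, 0, 0],
  [-0.0065, 0.0262, 0, 0, 0, 0],
  [-0.0071, 0.0286, 0, 0, 0, 0],
  [-0.0075, 0.0301, 0, 0, 0, 0],
  [-0.0077, 0.031, 0, 0, 0, 0],
  [-0.0077, 0.031, 0, 0, 0, 0],
  [-0.0077, 0.031, 0, 0, 0, 0],
])

```text
t: 9.65
eef_pos: [0.5349, -0.1092, 0.0369]
orientation: [0.993, 0.121, 0.001, 0.002]
force: [0.4, -4.3, 5.8]
finger_gap: 0.0311
```

```bash
python3 - <<'E'
from h import *
for n in('scene','side','wrist'): cap(n,n+'5')
s=telemetry.state(); print(s['t'],s['eef_pos'],s['force'],s['finger_gap'], (s['eef_pos'][:2]-np.array([.5446,-.1482]))@np.array([-.241,.9705]),(s['eef_pos'][:2]-np.array([.5446,-.1482]))@np.array([.9705,.241]))
c=load('scene5'); cv2.imwrite('pics/crop5.png',cv2.resize(c['color'][150:240,240:400,::-1],None,fx=5,fy=5,interpolation=cv2.INTER_CUBIC))
E
python3 chk.py scene5 side5 wrist5
```

```text
9.8 [ 0.53485686 -0.10925219  0.03691245] [ 0.93513944 -4.01527113  5.28483435] 0.03124990820101762 0.04014694210162836 -6.929410298540592e-05
scene5 front99 [0.1732 0.1784] bowl circ ((0.0039869677275419235, 0.17424675822257996), 0.069837287068367) Mmax 0.2412
side5 front99 [0.1767 0.1795] bowl circ ((0.0021181341726332903, 0.20079301297664642), 0.04577329754829407) Mmax 0.245
wrist5 front99 [0.1333 0.1454] bowl circ None Mmax 0.1311
```

View pics/crop5.png

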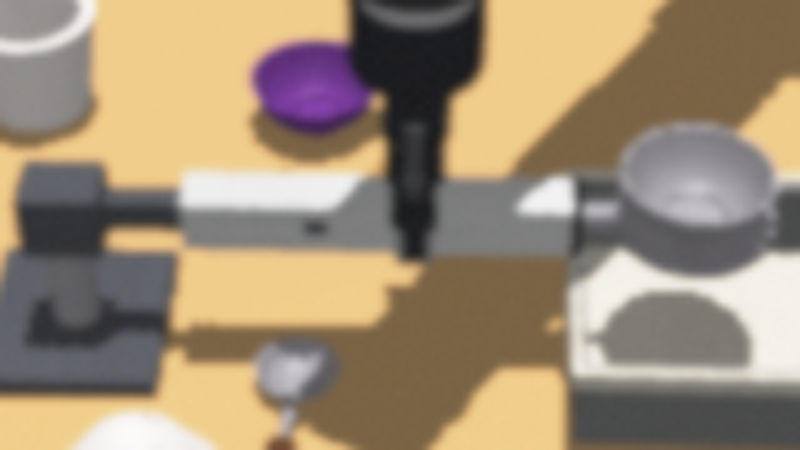

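The tube is at 40 mm. The second hole is at crop (315,227) and the button line at about (344,228), so roughly 17 mm remain. First 10 mm more, then slow.

Request:
servo_tool([
  [-0.0004, 0.0015, 0, 0, 0, 0],
  [-0.0008, 0.0034, 0, 0, 0, 0],
  [-0.0013, 0.0053, 0, 0, 0, 0],
  [-0.0018, 0.0073, 0, 0, 0, 0],
  [-0.0022, 0.0087, 0, 0, 0, 0],
  [-0.0024, 0.0097, 0, 0, 0, 0],
  [-0.0024, 0.0097, 0, 0, 0, 0],
])

```text
t: 10.68
eef_pos: [0.5325, -0.0994, 0.0369]
orientation: [0.993, 0.121, 0.001, 0.002]
force: [1.0, -3.7, 5.3]
finger_gap: 0.0313
```

Request:
servo_tool([
  [-0.00012, 0.0005, 0, 0, 0, 0],
  [-0.00024, 0.00097, 0, 0, 0, 0],
  [-0.00036, 0.00145, 0, 0, 0, 0],
  [-0.00048, 0.00194, 0, 0, 0, 0],
  [-0.0006, 0.00243, 0, 0, 0, 0],
  [-0.00072, 0.0029, 0, 0, 0, 0],
  [-0.00084, 0.0034, 0, 0, 0, 0],
  [-0.00096, 0.00388, 0, 0, 0, 0],
])

```text
t: 11.68
eef_pos: [0.5313, -0.0946, 0.0369]
orientation: [0.993, 0.122, 0.001, 0.001]
force: [0.4, -2.3, 6.6]
finger_gap: 0.0312
```

Request:
servo_tool([
  [-0.00012, 0.0005, 0, 0, 0, 0],
  [-0.00024, 0.00097, 0, 0, 0, 0],
  [-0.00036, 0.00145, 0, 0, 0, 0],
  [-0.00048, 0.00194, 0, 0, 0, 0],
  [-0.00048, 0.00194, 0, 0, 0, 0],
])

```text
t: 12.3
eef_pos: [0.5308, -0.0929, 0.0369]
orientation: [0.993, 0.121, 0.001, 0.001]
force: [-0.1, -2.4, 6.3]
finger_gap: 0.0314
```

Run:
```python
from h import *
for n in('scene','wrist'): cap(n,n+'6')
s=telemetry.state(); print(s['t'],s['eef_pos'],s['force'],s['finger_gap'], (s['eef_pos'][:2]-np.array([.5446,-.1482]))@np.array([-.241,.9705]))
a=cv2.resize(load('scene6')['color'][180:215,280:340,::-1],None,fx=10,fy=10,interpolation=cv2.INTER_CUBIC)
cv2.imwrite('pics/crop6.png',a)
```

```text
12.4 [ 0.53078712 -0.09287379  0.03692146] [ 0.90216961 -1.71486874  5.96436802] 0.03115407615126215 0.05702298974800729
```

View pics/crop6.png

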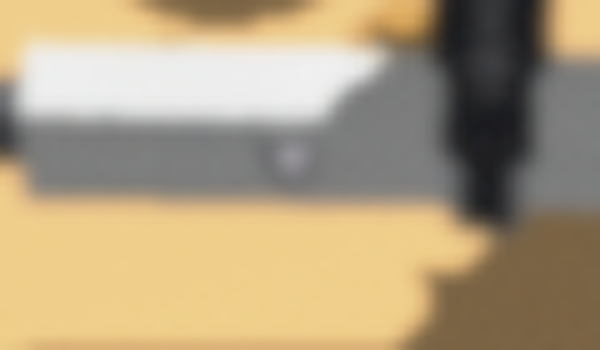

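The second hole is over the button: a bright button top with a dark rim at crop (290,157), image (309.0,195.7), the place where the button was at the start. I'll check from depth that it stands proud, against the start picture.

Run:
```python
from h import *
X=np.array([.9705,.241]); G=np.array([.5442,-.1475])
for n in('scene0','scene5','scene6'):
    c=load(n); print(n)
    for v in (194,195,196,197,198):
        p=world(c,np.arange(300,318),np.full(18,v)); print(v,(((p[:,:2]-G)@X)*1000).round(0).astype(int))
```

```text
scene0
194 [14 17 18 19 15 19 13 19 17 13 18 15 15 19 17 14 20 15]
195 [17 14 18 14 17 20 20  9 20 21 21 14 18 15 19 18 16 18]
196 [18 20 19 16 16 18 18 20 24 24 21 18 21 14 16 12 17 19]
197 [20 18 16 15 19 16 14 24 20 24 24 21 18 16 17 15 18 14]
198 [18 15 15 16 18 17 16 16 19 23 17 16 18 15 15 17 16 18]
scene5
194 [15  6  9 10  9 16 17 16 18 21 20 15 15 20 16 19 16 20]
195 [17  9  7  9  4 10 15 18 17 19 17 18 15 18 14 19 14 17]
196 [19  9  8  8  8  9 18 15 22 16 17 20 13 19 17 17 15 16]
197 [17  7  8  8  7  8 13 16 19 17 16 17 14 15 20 17 18 15]
198 [20 17 19 16 20 16 17 17 19 18 16 18 17 18 18 22 18 17]
scene6
194 [15 18 18 15 17 17 20 19 15 15 17 18 18 17 16 18 16 18]
195 [17 16 15 16 15 14 16  6 20 20 20 14 19 16 17 19 20 16]
196 [16 15 17 20 16 18 18 19 22 23 22 18 16 16 17 17 17 18]
197 [16 17 16 18 17 15 18 19 23 23 22 25 17 14 18 14 19 17]
198 [18 18 15 18 17 17 16 13 23 23 22 16 16 21 15 19 16 18]
```

The button now stands 23 mm from the axis, as at the start, while the surrounding face is at about 17 mm. It has popped out in the second hole. Letting go, then straight up.

Request:
servo_tool([
  [0, 0, 0, 0, 0, 0],
  [0, 0, 0, 0, 0, 0],
  [0, 0, 0, 0, 0, 0],
  [0, 0, 0, 0, 0, 0],
  [0, 0, 0, 0, 0, 0],
  [0, 0, 0, 0, 0, 0],
], jaw=0.06)

```text
t: 13.15
eef_pos: [0.53, -0.0917, 0.0356]
orientation: [0.993, 0.122, 0.0, -0.0]
force: [-0.3, 0.1, 0.3]
finger_gap: 0.0599
```

Request:
servo_tool([
  [0, 0, 0.006, 0, 0, 0],
  [0, 0, 0.018, 0, 0, 0],
  [0, 0, 0.036, 0, 0, 0],
  [0, 0, 0.056, 0, 0, 0],
  [0, 0, 0.076, 0, 0, 0],
  [0, 0, 0.096, 0, 0, 0],
  [0, 0, 0.116, 0, 0, 0],
  [0, 0, 0.13, 0, 0, 0],
  [0, 0, 0.13, 0, 0, 0],
  [0, 0, 0.13, 0, 0, 0],
  [0, 0, 0.13, 0, 0, 0],
  [0, 0, 0.13, 0, 0, 0],
])

```text
t: 14.65
eef_pos: [0.5294, -0.0916, 0.1647]
orientation: [0.993, 0.122, -0.001, -0.0]
force: [-0.7, -0.2, 0.4]
finger_gap: 0.0598
```

```bash
python3 - <<'E'
from h import *
for n in('scene','side'): cap(n,n+'7')
s=telemetry.state(); print(s['t'],s['eef_pos'],s['force'],s['finger_gap'])
X=np.array([.9705,.241]); G=np.array([.5442,-.1475]); c=load('scene7')
for v in (195,196,197,198):
    p=world(c,np.arange(300,318),np.full(18,v)); print(v,(((p[:,:2]-G)@X)*1000).round(0).astype(int))
cv2.imwrite('pics/crop7.png',np.vstack([cv2.resize(load(n)['color'][a:a+110,b:b+280,::-1],(750,295),interpolation=cv2.INTER_CUBIC) for n,a,b in(('scene7',140,180),('side7',140,180))]))
E
python3 chk.py scene7 side7
```

```text
14.75 [ 0.52960268 -0.09167076  0.16505325] [ 0.42877061  0.06952959 -0.45066641] 0.06005516604694559
195 [18 18 17 13 18 18 16 12 16 19 19 13 16 15 17 17 20 17]
196 [16 17 18 18 17 17 17 18 24 21 22 18 18 17 17 18 18 16]
197 [17 16 18 16 17 20 17 22 24 22 25 20 18 15 18 19 19 14]
198 [17 15 18 20 20 19 18 15 21 24 22 20 18 20 17 17 17 21]
scene7 front99 [0.1893 0.1952] bowl circ ((0.005086756777018309, 0.18009164929389954), 0.07975463569164276) Mmax 0.2583
side7 front99 [0.1932 0.1965] bowl circ ((0.0014336686581373215, 0.21777665615081787), 0.045500509440898895) Mmax 0.2613
```

View pics/crop7.png

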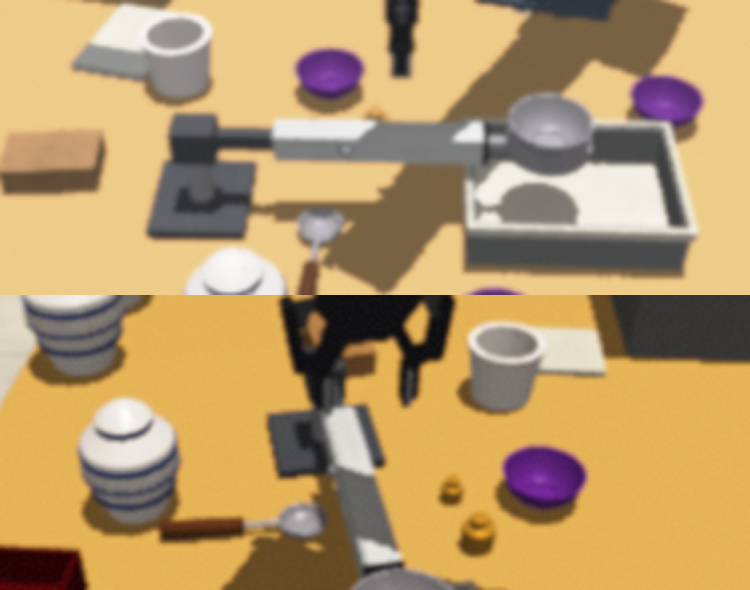

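The gripper is clear. The button is proud in the second hole, at top crop (346,149). The bowl is upright in its dish at (550,135), having moved 57 mm with the tube, and the weights, scoop, mortar and packet look unmoved. Handing in.

```bash
python3 -c "
from rig import bot; print(bot.close_job())"
```

```text
the job is handed in; nothing more can be done
None
```

The tube is now locked in its second hole, with the bowl further out over the tub, and the job is handed in; no verdict was reported. I pinched button and tube together from above, drew the tube out about 57 mm, let go and lifted clear at about 14.7 s.

**Last checks:**
- **Button:** depth shows its end about 23 mm from the arm's axis, the same as at the start, so it has popped right out.
- **Bowl:** it stands upright in its dish and moved 57 mm with the tube.
- **Force:** the highest wrist reading I saw along the pull was about 11 N, read only at the end of each move.
- **Other things:** the weights, scoop, mortar and packet look unmoved. I judged that by eye from the last picture and did not measure it.

**One disagreement:** all three cameras put the finger tips about 37 mm higher than the reported tool position implied. I went by the cameras, and the pinch landed where they said it would.

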